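Rock a clipped-in tube block out of its holder

ROBOT

A 6-joint arm with a two-finger parallel gripper is mounted at the origin on a cart in front of the work surface, level with it; the furniture and walls round the work are solid. World frame = base frame: x ahead of the robot, y to its left, z up, the work surface at z = 0. Lengths are in m, angles in rad, forces in N, time in s.
With the tool pointing down it reaches from about 0.225 to 0.875 m from the base axis. Payload 3.4 kg.
Tool frame: the origin (TCP) lies at the very end of the fingers, on their centre line; the grasp point (between the pads) lies 19 mm behind it (manip.pinch_z is the distance from the TCP to the grasp point, in m); z points along the fingers, y is the line along which they close (so a half turn about z gives the same grasp; the last joint's range is limited). The gripper opens to 85 mm and grips with 20 to 120 N. Pads are 22 mm wide; open, the fingers measure 114 mm over their backs; the gripper's body (76 mm by 85 mm) begins 54 mm behind the grasp point. The pads swing forward as they close: fully open they stand 13 mm farther back than shut.
Start: joints at [-1.289, 0.276, 1.505, -0, 1.361, -0.121], TCP at [0.225, -0.529, 0.231] pointing down, gripper open.
Joint ranges: [-2.89, 2.89], [-0.75, 2.08], [0.22, 2.7], [-1.18, 4.32], [0.11, 2.71], [-2.7, 2.7]. Speed limits (rad/s): [2.57, 2.57, 3.14, 3.14, 3.14, 3.14].

INTERFACE

Orientations are given as a unit quaternion [w, x, y, z].
In Python, from rig import manip gives the robot as it stands. The module is installed in compiled form; this text tells all that it offers.
- The arm moves only by the shell command python3 -m jog 'ROWS' [FORCE]. ROWS is JSON, a list of rows, each an object of numbers: "dx", "dy", "dz": the shift along the tool's x, y, z each as a share of 25 cm, from -1 to 1; "ax", "ay", "az": the turn, a rotation vector about the tool's x, y, z each as a share of 90 degrees, from -1 to 1; "grip": the opening, from -1 (shut) to 1 (fully open), so that 0 is half open. A call has 1 to 5 rows; each row is the pose to reach, as a shift and turn from the pose commanded when the call began, along the tool's axes at that moment; what a row does not reach only later rows make up. A row lasts 1/12 s, in which the tool goes at most 41.7 mm and 7.16 degrees, less where a joint would pass 70% of its speed; a pose out of reach is approached as far as the arm can. A call with a number of a shift or a turn outside -1 to 1 is refused whole. A call with a gripper value outside its range is refused whole. The fingers move at their own pace and stop on an object; FORCE is the grip in N (left out, the last holds). Time passes only in rows, so rows that repeat a pose let the fingers close. It gives the time, the measured TCP pose, the force, the opening and the grip force at its end, in the units of the state.
- manip.get_state(): the state, without advancing time (a new reading comes with each control period).
- manip.get_image(name): name is "side" or "top" or "wrist"; returns a dict with "img" (480x640x3 uint8, red, green, blue), "mtx" (3x3 intrinsics, pixels), "world_to_cam" (4x4, takes a point from world to camera coordinates); the wrist camera has in their place "T_tool_cam" (4x4, takes a point from camera to tool coordinates, whose origin is the TCP and whose axes are the flange's). Camera axes: x right, y down, z forward; pixel columns grow to the right and rows downward; lengths in m; the calibration is good to about 2 mm. The wrist camera is an equidistant fisheye: a pixel r from the principal point sees the ray r / f radians off the axis. A picture is of the moment at which its call begins: read the wrist's pose just before it. There is no depth.
- manip.sign_off(): hands the job in; it is judged then, once.
The state is a dict: "clock": time; "qpos": joint angles; "qd": joint speeds; "effort": joint torques, N m; "position": TCP position; "ee_rot": TCP orientation; "contact_force": force on the tool from outside, world axes, zero at the start; "moment": the same for the moment, N m; "width": finger opening in m; "gripper_force": force on a finger pad.
Only numpy, scipy, OpenCV 4.12 (cv2) and the standard library are available. Lean on these libraries where they do the work, as an engineer would, in place of code of your own. Each camera call takes 0.05 s, during which the arm holds its last target. There are 200 camera calls.

TASK

The aluminium tube block is held tight in its grey holder by a stiff brass spring clip over each end of its foot, and the holder only stands loose on the bench, so a straight pull would bring the holder up with it. Take the block by its black handle and rock it side to side, one end up past its clip first and then the other end, until it is free; then hold it level straight above the holder, just clear of it (about 2 cm above the clips), and finish still holding it there. Keep the holder standing on the bench about where it is, and leave the petri dish, the white pot and the vial around it undisturbed.

Things in the scene. Friction and masses are not known exactly. Their poses are not given: they have to be found in the camera images.
- tube_block: Aluminium block, 350 g. Origin: centre of its underside; z up, y along its long side (rocked in the y-z plane), x across. Foot flange 44 (x) x 76 (y) x 6 mm high; above it the body, 44 x 54 mm, up to z = 28 mm, with four tube holes; on its centre a solid upright black handle 26 (x) x 18 (y) mm, z = 28 to 76 mm, to be gripped across its 18 mm (fingers closing along y).
- end_left (a point): Middle of the lower edge of the foot's +y end, 38 mm from the block's origin. The end passes its clip when this point is some 18 mm above the base plate (block tilted about 0.24 rad, standing on its other end; 0.3 to be sure).
- end_right (a point): Middle of the lower edge of the foot's -y end, 38 mm from the block's origin; it passes its clip as the other end does.
- holder: Grey holder, 0.95 kg, loose on the bench: base plate 90 (x) x 200 (y) x 6 mm. Origin: centre of its underside; y along its long side, z up. The block stands on the plate (origin 6 mm above the holder's, same axes) between side rails (x = +-24 mm inside, z to 20 mm) and low end stops (y = +-39.5 mm inside, z to 11 mm). Both clips together resist more than the holder's weight.
- clip_left (a joint): Brass clip over the foot's +y end, hinged about x at holder y = 52, z = 14.5 mm; level at 0, tip at y = 32.5, top at z = 16 mm. Grows as its tip is lifted (to 1.3 rad), against a spring of 5 to 8 N at the tip; never goes below 0. Once the foot's end has risen past the tip it springs back to 0 beneath it and carries that end, 10 mm above the plate.
- clip_right (a joint): The same clip, mirrored, at the holder's -y end (hinge y = -52, tip y = -32.5 mm): 0 level, grows as its tip is lifted; springs back to 0 beneath the foot once that end has passed.
- petri_dish: Bystander: round petri dish, 60 mm wide, 15 mm high, beside the holder's +y end. Origin: centre of its underside.
- white_pot: Bystander: white plastic pot, 47 mm wide, 54 mm high, beside the holder's -y end. Origin: centre of its underside.
- sample_vial: Bystander: vial with a blue cap, 20 mm wide, 48 mm high, behind the holder. Origin: centre of its underside.
Mind the look-alikes: they are no part of the job. What is shaped like the tube_block but pink is not meant. Leave any brown look-alike of the holder alone.

How it is judged:
On the way, in this order (a step that is already met when the one before it is completed fails the run):
1. one end of the block is rocked up past its clip, which has closed beneath it, while the other end is still down under its clip (((z of end_left in the frame of holder above 0.0145 m and z of end_right in the frame of holder below 0.0135 m and angle between tube_block's own z axis and vertical above 0.08 rad and value of joint clip_left below 0.1 rad) or (z of end_right in the frame of holder above 0.0145 m and z of end_left in the frame of holder below 0.0135 m and angle between tube_block's own z axis and vertical above 0.08 rad and value of joint clip_right below 0.1 rad))), for 0.1 s.
2. both ends of the block are up past their clips, which have closed (z of each of end_left, end_right in the frame of holder above 0.0145 m and value of joint each of clip_left, clip_right below 0.1 rad), for 0.1 s.
At the end, for the whole second after the job is handed in: The fingers hold the block still and level (within 0.15 rad) over the holder (centres within 30 mm), its underside clear of the clips by 6 to 50 mm, not touching the holder; both clips are closed and the holder stands flat on the bench (contact force between the fingers and tube_block above 1 N and contact force between tube_block and holder below 0.2 N and z of each of end_left, end_right in the frame of holder above 0.022 m and z of tube_block in the frame of holder below 0.066 m and angle between tube_block's own z axis and vertical below 0.15 rad and horizontal distance between tube_block and holder below 0.03 m and linear speed of tube_block below 0.02 m/s and height (world z) of holder below 0.004 m and angle between holder's own z axis and vertical below 0.04 rad and value of joint each of clip_left, clip_right below 0.1 rad); the arm keeps its last pose, push and grip.
It fails at once if the holder is lifted off the bench or tipped (12 mm or 0.15 rad) (height (world z) of holder above 0.012 m or angle between holder's own z axis and vertical above 0.15 rad).
It fails at once if the holder is pushed more than 40 mm along the bench (distance of holder from where it was at the start of the episode above 0.04 m).
It fails at once if the petri dish is knocked or moved more than 20 mm (distance of petri_dish from where it was at the start of the episode above 0.02 m).
It fails at once if the white pot is knocked or moved more than 20 mm (distance of white_pot from where it was at the start of the episode above 0.02 m).
It fails at once if the vial is knocked or moved more than 20 mm (distance of sample_vial from where it was at the start of the episode above 0.02 m).
It also fails if it takes over 40 s, if anything falls off the work surface, if the arm or the gripper's body presses on something with over 40 N, if the wrist force passes 120 N, or if a joint passes its speed limit or range.

## Working session

There is one attempt and no reset: what is moved stays moved. The work goes in short steps, Python scripts to look and compute and a shell command to move; the robot and the scene stay as the last step left them, time stands still between calls to the robot, and variables do not carry over. Pictures are saved under pics/ and viewed, at most 10 in all, crops included, and the job is handed in when it is done.

```bash
mkdir -p pics; python3 - <<'E'
from rig import manip
import cv2
s=manip.get_state();print(s)
for n in("top","side"):
    d=manip.get_image(n);cv2.imwrite(f"pics/{n}0.png",d["img"][:,:,::-1]);print(n,d["mtx"].round(1).tolist(),d["world_to_cam"].round(4).tolist())
E
```

```text
{'clock': 0.0, 'qpos': array([-1.28896915e+00,  2.76581452e-01,  1.50616181e+00, -3.86111616e-05,
        1.36070545e+00, -1.20981766e-01]), 'qd': array([ 0.00051563,  0.00099023,  0.00153599, -0.00016929, -0.00116255,
        0.00159948]), 'effort': array([ 1.14540246e-03, -4.16770756e+01, -2.45808452e+01, -4.12976908e-05,
        1.09302104e-02, -1.07584235e-06]), 'position': array([ 0.22524066, -0.52845202,  0.23043602]), 'ee_rot': array([-9.23513850e-04,  9.79785355e-01,  2.00049485e-01, -9.33705785e-05]), 'contact_force': array([0.4430125 , 0.6598385 , 0.28533447]), 'moment': array([ 0.02368379, -0.00830323,  0.01243015]), 'gripper_force': 0.0, 'width': 0.08536809218137774}
top [[507.6, 0.0, 316.9], [0.0, 507.6, 237.6], [0.0, 0.0, 1.0]] [[-0.012, -0.9999, 0.0068, 0.0356], [-0.9858, 0.0107, -0.1677, 0.5912], [0.1676, -0.0087, -0.9858, 0.8825], [0.0, 0.0, 0.0, 1.0]]
side [[558.7, 0.0, 320.7], [0.0, 558.7, 239.7], [0.0, 0.0, 1.0]] [[0.9977, 0.0659, 0.0155, -0.6152], [0.0397, -0.3851, -0.922, 0.0315], [-0.0548, 0.9205, -0.3869, 0.9266], [0.0, 0.0, 0.0, 1.0]]
```

View pics/top0.png

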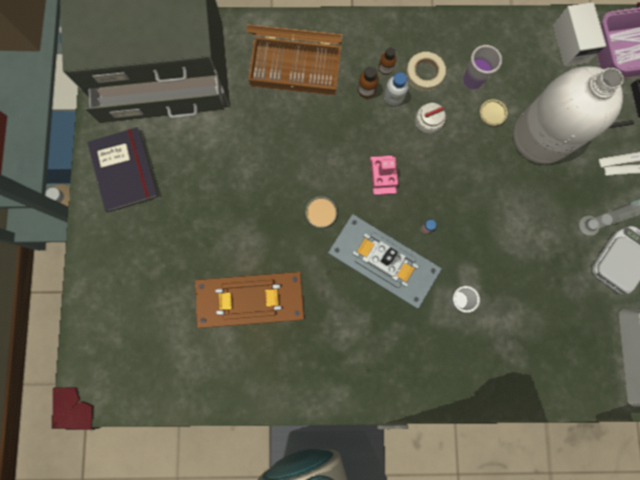

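View pics/side0.png

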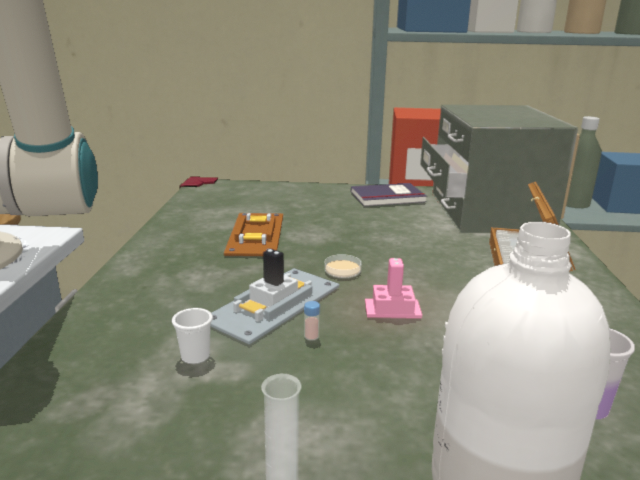

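Two top-view candidates for the block: the aluminium one with black handle at (388,257) in the grey holder, and a pink one at (384,174). There are also two holders, the grey one at (385,261) and a brown one at (249,300). The aluminium block in the grey holder fits the description. I'll confirm it in an enlarged crop.

```bash
python3 - <<'E'
import cv2
i=cv2.imread("pics/top0.png")[200:320,310:470];cv2.imwrite("pics/crop0.png",cv2.resize(i,None,fx=5,fy=5,interpolation=cv2.INTER_CUBIC))
E
```

```text
(no output)
```

View pics/crop0.png

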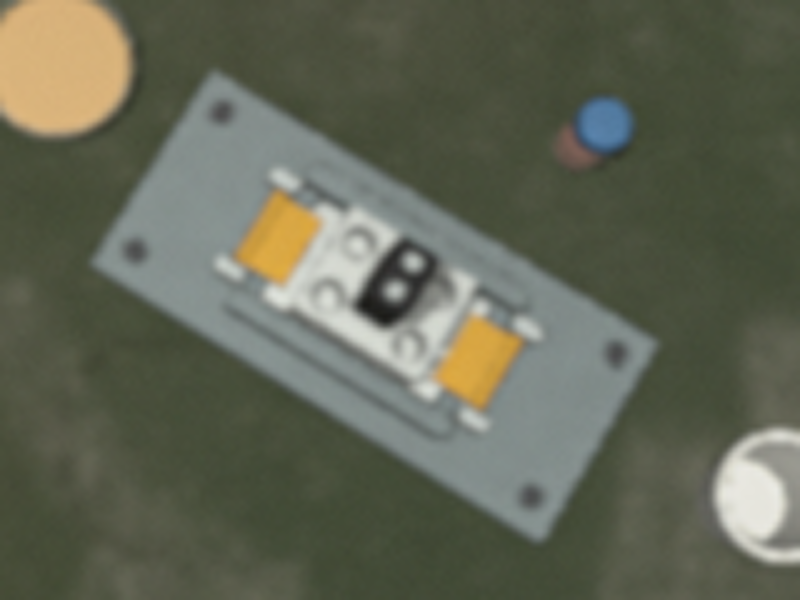

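The crop confirms it: aluminium block with black handle under two brass clips in the grey holder. The plate corners in the crop are (212,70), (92,263), (657,343) and (540,543), and the handle top is about (402,276).

```bash
cat > h.py <<'E'
import numpy as np
from scipy.spatial.transform import Rotation as R
def back(d,px,z):
    W=d["world_to_cam"];K=d["mtx"];o=-W[:3,:3].T@W[:3,3]
    r=W[:3,:3].T@np.linalg.inv(K)@[px[0],px[1],1];return o+r*(z-o[2])/r[2]
def rot(s): w,x,y,z=s["ee_rot"];return R.from_quat([x,y,z,w])
def delta(s,p,yaxis):
    """rows shares to bring TCP to p, tool down, tool y along +-yaxis"""
    r=rot(s); dp=r.inv().apply(np.array(p)-s["position"])/.25
    out=[]
    for sg in(1,-1):
        y=np.array([*yaxis,0])*sg;y/=np.linalg.norm(y);z=np.array([0,0,-1.]);x=np.cross(y,z)
        g=R.from_matrix(np.c_[x,y,z]); out.append((r.inv()*g).as_rotvec()/(np.pi/2))
    return dp.round(3),min(out,key=np.linalg.norm).round(3),out
E
python3 - <<'E'
from h import *
from rig import manip
d=manip.get_image("top");s=manip.get_state()
c=[back(d,(310+u/5,200+v/5),.006) for u,v in((212,70),(92,263),(657,343),(540,543))]
c=np.array(c);print(c.round(4));ctr=c.mean(0);y=(c[0]+c[1]-c[2]-c[3])/2;x=(c[0]+c[2]-c[1]-c[3])/2
print("ctr",ctr,np.linalg.norm(y),np.linalg.norm(x),np.degrees(np.arctan2(y[1],y[0])),np.degrees(np.arctan2(x[1],x[0])))
h=back(d,(310+402/5,200+276/5),.082);print("handle",h)
print(delta(s,[*ctr[:2],.20],y[:2]/np.linalg.norm(y[:2])))
for n,p,z in(("dish",(321,212),.015),("pot",(466,299),.054),("vial",(310+605/5,200+125/5),.048)):print(n,back(d,p,z).round(3))
E
```

```text
[[ 0.6447 -0.041   0.006 ]
 [ 0.5696  0.0068  0.006 ]
 [ 0.5364 -0.2083  0.006 ]
 [ 0.4614 -0.1602  0.006 ]]
ctr [ 0.55301693 -0.10066978  0.006     ] 0.19913647600376458 0.08906768861113858 57.0735316790587 -32.57400065073734
handle [ 0.55316573 -0.10011573  0.082     ]
(array([ 1.877, -1.061,  0.124]), array([-0.001,  0.   ,  0.622]), [array([-4.06900219e-04, -1.00983983e-03, -1.37772270e+00]), array([-8.57738523e-04,  3.45613219e-04,  6.22276934e-01])])
dish [0.647 0.02  0.015]
pot [ 0.476 -0.237  0.054]
vial [ 0.613 -0.183  0.048]
```

```bash
python3 -m jog '[{"dx":0.7,"dy":-0.4,"az":-0.4,"grip":1},{"dx":0.7,"dy":-0.4,"az":-0.4,"grip":1},{"dx":0.7,"dy":-0.4,"az":-0.4,"grip":1},{"dx":0.7,"dy":-0.4,"az":-0.4,"grip":1},{"dx":0.7,"dy":-0.4,"az":-0.4,"grip":1}]' 80
cat > go.py <<'E'
from h import *;import sys
from rig import manip
s=manip.get_state();a=np.radians(57.3)
dp,_,o=delta(s,eval(sys.argv[1]),[np.cos(a),np.sin(a)]);print(s["clock"],s["position"].round(4),s["qpos"].round(2),dp,[i.round(3) for i in o])
E
python3 go.py '[.553,-.1005,.2]'
```

```text
0.15 [ 0.2253 -0.5286  0.2307] [-1.29  0.28  1.51 -0.    1.36 -0.12] [ 1.877 -1.061  0.124] [array([-0.00e+00, -1.00e-03, -1.38e+00]), array([-0.001,  0.   ,  0.62 ])]schema error: expected keys dx, dy, dz, ax, ay, az, grip
```

```bash
python3 -m jog '[{"dx":0.7,"dy":-0.4,"dz":0,"ax":0,"ay":0,"az":-0.4,"grip":1},{"dx":0.7,"dy":-0.4,"dz":0,"ax":0,"ay":0,"az":-0.4,"grip":1},{"dx":0.7,"dy":-0.4,"dz":0,"ax":0,"ay":0,"az":-0.4,"grip":1},{"dx":0.7,"dy":-0.4,"dz":0,"ax":0,"ay":0,"az":-0.4,"grip":1},{"dx":0.7,"dy":-0.4,"dz":0,"ax":0,"ay":0,"az":-0.4,"grip":1}]' 80
python3 go.py '[.553,-.1005,.2]'
```

```text
clock: 0.57
position: [0.3481, -0.3659, 0.2311]
ee_rot: [-0.001, 0.869, 0.494, 0.0]
contact_force: [-0.1, -0.6, 0.4]
width: 0.0854
gripper_force: 0.0
0.5667 [ 0.3481 -0.3659  0.2311] [-0.95  0.17  1.65  0.    1.32 -0.41] [1.331 0.162 0.126] [array([ 0.   , -0.001, -0.978]), array([-1.000e-03, -0.000e+00,  1.022e+00])]
```

```bash
python3 -m jog '[{"dx":0.8,"dy":0.1,"dz":0.05,"ax":0,"ay":0,"az":-0.4,"grip":1},{"dx":0.8,"dy":0.1,"dz":0.05,"ax":0,"ay":0,"az":-0.4,"grip":1},{"dx":0.8,"dy":0.1,"dz":0.05,"ax":0,"ay":0,"az":-0.4,"grip":1},{"dx":0.8,"dy":0.1,"dz":0.05,"ax":0,"ay":0,"az":-0.4,"grip":1},{"dx":0.8,"dy":0.1,"dz":0.05,"ax":0,"ay":0,"az":-0.4,"grip":1}]' 
python3 go.py '[.553,-.1005,.2]'
```

```text
clock: 0.98
position: [0.473, -0.2075, 0.2185]
ee_rot: [-0.0, 0.675, 0.738, 0.0]
contact_force: [0.3, -0.4, 0.6]
width: 0.0855
gripper_force: 0.0
0.9833 [ 0.473  -0.2075  0.2185] [-0.55  0.2   1.65  0.    1.3  -0.64] [0.398 0.357 0.074] [array([ 0.  , -0.  , -0.58]), array([-0.  , -0.  ,  1.42])]
```

```bash
python3 -m jog '[{"dx":0.4,"dy":0.357,"dz":0.07,"ax":0,"ay":0,"az":-0.58,"grip":1},{"dx":0.4,"dy":0.357,"dz":0.07,"ax":0,"ay":0,"az":-0.58,"grip":1},{"dx":0.4,"dy":0.357,"dz":0.07,"ax":0,"ay":0,"az":-0.58,"grip":1},{"dx":0.4,"dy":0.357,"dz":0.07,"ax":0,"ay":0,"az":-0.58,"grip":1},{"dx":0.4,"dy":0.357,"dz":0.07,"ax":0,"ay":0,"az":-0.58,"grip":1}]' 
python3 go.py '[.553,-.1005,.2]'
```

```text
clock: 1.4
position: [0.5541, -0.0998, 0.2001]
ee_rot: [-0.001, 0.414, 0.91, 0.001]
contact_force: [-0.3, -0.9, -0.6]
width: 0.0852
gripper_force: 0.0
1.4 [ 0.5541 -0.0998  0.2001] [-0.3   0.28  1.58  0.    1.28 -1.02] [ 0.001 -0.005  0.   ] [array([ 0.   , -0.001, -0.18 ]), array([-2.00e-03, -1.00e-03,  1.82e+00])]
```

```bash
python3 -m jog '[{"dx":0,"dy":-0.005,"dz":0.1,"ax":0,"ay":0,"az":-0.18,"grip":1},{"dx":0,"dy":-0.005,"dz":0.2,"ax":0,"ay":0,"az":-0.18,"grip":1},{"dx":0,"dy":-0.005,"dz":0.2,"ax":0,"ay":0,"az":-0.18,"grip":1},{"dx":0,"dy":-0.005,"dz":0.2,"ax":0,"ay":0,"az":-0.18,"grip":1}]' 
python3 go.py '[.553,-.1005,.042]'
python3 - <<'E'
from h import *
from rig import manip
import cv2
s=manip.get_state();d=manip.get_image("wrist");cv2.imwrite("pics/w1.png",d["img"][:,:,::-1])
print(d["mtx"].tolist(),d["T_tool_cam"].round(4).tolist())
T=np.linalg.inv(d["T_tool_cam"])
a=np.radians(57.3);h=np.array([.553,-.1005]);ex=np.array([np.sin(a),-np.cos(a)]);ey=np.array([np.cos(a),np.sin(a)])
for x,y,z in((.013,.009,.082),(-.013,.009,.082),(.013,-.009,.082),(-.013,-.009,.082),(.045,.1,.006),(-.045,.1,.006),(.045,-.1,.006),(-.045,-.1,.006)):
    p=rot(s).inv().apply(np.array([*(h+x*ex+y*ey),z])-s["position"]);c=T[:3,:3]@p+T[:3,3]
    th=np.arctan2(np.hypot(c[0],c[1]),c[2]);u=c[:2]/np.hypot(c[0],c[1])*th*d["mtx"][0,0]+d["mtx"][:2,2];print((x,y),u.round(0))
E
```

```text
clock: 1.73
position: [0.5504, -0.1034, 0.1493]
ee_rot: [-0.002, 0.286, 0.958, -0.0]
contact_force: [0.6, 0.9, 0.8]
width: 0.0856
gripper_force: 0.0
1.7333 [ 0.5504 -0.1034  0.1493] [-0.31  0.31  1.66 -0.    1.17 -1.3 ] [-0.004  0.016  0.429] [array([-0.001, -0.003, -0.006]), array([-4.000e-03,  1.000e-03,  1.994e+00])]
[[371.64829954431775, 0.0, 320.3325458157502], [0.0, 371.64829954431775, 235.54889435134152], [0.0, 0.0, 1.0]] [[-0.0005, -0.9493, -0.3145, 0.0806], [1.0, -0.0004, -0.0004, 0.0009], [0.0003, -0.3145, 0.9493, -0.1422], [0.0, 0.0, 0.0, 1.0]]
(0.013, 0.009) [340. 274.]
(-0.013, 0.009) [340. 234.]
(0.013, -0.009) [311. 274.]
(-0.013, -0.009) [310. 234.]
(0.045, 0.1) [440. 270.]
(-0.045, 0.1) [449. 166.]
(0.045, -0.1) [209. 272.]
(-0.045, -0.1) [199. 168.]
```

View pics/w1.png

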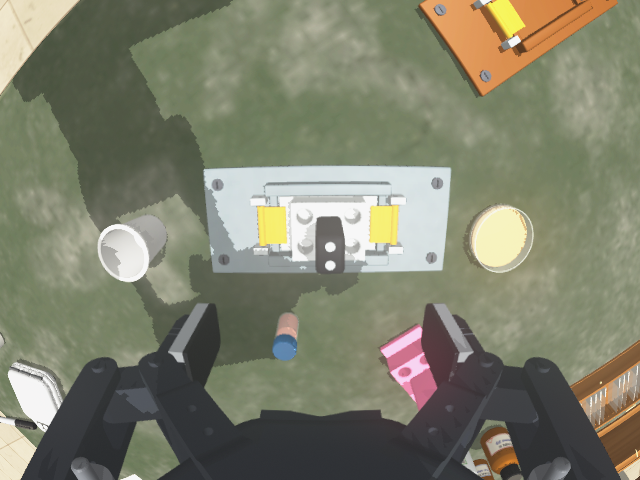

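The wrist view agrees with the estimate. The handle is centred near column 330 and predicted at 325, about 2 mm toward +y. Plate corners match within a few pixels, the dish is on the right (+y), and the vial is clear of the fingers. I'll descend next.

```bash
python3 -m jog '[{"dx":-0.004,"dy":0.022,"dz":0.12,"ax":0,"ay":0,"az":-0.006,"grip":1},{"dx":-0.004,"dy":0.022,"dz":0.25,"ax":0,"ay":0,"az":-0.006,"grip":1},{"dx":-0.004,"dy":0.022,"dz":0.35,"ax":0,"ay":0,"az":-0.006,"grip":1},{"dx":-0.004,"dy":0.022,"dz":0.42,"ax":0,"ay":0,"az":-0.006,"grip":1},{"dx":-0.004,"dy":0.022,"dz":0.42,"ax":0,"ay":0,"az":-0.006,"grip":0.5}]' 
python3 go.py '[.554,-.099,.042]'
```

```text
clock: 2.2
position: [0.5535, -0.0994, 0.0435]
ee_rot: [-0.003, 0.283, 0.959, -0.0]
contact_force: [-0.3, -0.2, -0.2]
width: 0.0752
gripper_force: 0.0
2.2 [ 0.5535 -0.0994  0.0435] [-0.3   0.43  1.79 -0.    0.93 -1.3 ] [-0.001  0.002  0.006] [array([-0.001, -0.004, -0.001]), array([-0.006,  0.002,  1.999])]
```

```bash
python3 -m jog '[{"dx":0,"dy":0.002,"dz":0,"ax":0,"ay":0,"az":0,"grip":0},{"dx":0,"dy":0.002,"dz":0,"ax":0,"ay":0,"az":0,"grip":-0.3},{"dx":0,"dy":0.002,"dz":0,"ax":0,"ay":0,"az":0,"grip":-0.45},{"dx":0,"dy":0.002,"dz":0,"ax":0,"ay":0,"az":0,"grip":-0.55},{"dx":0,"dy":0.002,"dz":0,"ax":0,"ay":0,"az":0,"grip":-0.6}]' 30; python3 -m jog '[{"dx":0,"dy":0,"dz":0,"ax":0,"ay":0,"az":0,"grip":-1},{"dx":0,"dy":0,"dz":0,"ax":0,"ay":0,"az":0,"grip":-1},{"dx":0,"dy":0,"dz":0,"ax":0,"ay":0,"az":0,"grip":-1},{"dx":0,"dy":0,"dz":0,"ax":0,"ay":0,"az":0,"grip":-1}]' 30
```

```text
clock: 2.62
position: [0.5568, -0.0999, 0.0478]
ee_rot: [0.001, 0.282, 0.959, -0.0]
contact_force: [0.4, -0.7, 5.4]
width: 0.0174
gripper_force: 27.6
clock: 2.95
position: [0.5569, -0.0999, 0.0478]
ee_rot: [0.001, 0.282, 0.959, -0.0]
contact_force: [-0.6, -0.8, 7.3]
width: 0.0177
gripper_force: 29.7
```

```bash
python3 -m jog '[{"dx":0,"dy":0,"dz":0,"ax":0,"ay":0,"az":0,"grip":-1},{"dx":0,"dy":0.009,"dz":-0.007,"ax":0.03,"ay":0,"az":0,"grip":-1},{"dx":0,"dy":0.018,"dz":-0.014,"ax":0.06,"ay":0,"az":0,"grip":-1},{"dx":0,"dy":0.027,"dz":-0.021,"ax":0.095,"ay":0,"az":0,"grip":-1},{"dx":0,"dy":0.027,"dz":-0.021,"ax":0.095,"ay":0,"az":0,"grip":-1}]' 100
cat > st.py <<'E'
from h import *
from rig import manip
s=manip.get_state();r=rot(s);a=np.radians(57.3);ex=np.array([np.sin(a),-np.cos(a),0]);ey=np.array([np.cos(a),np.sin(a),0]);R0=np.c_[ex,ey,[0,0,1]]
z=r.as_matrix()[:,2]@R0  # tool z in holder frame
print(s["clock"],"pos(holder)mm",(1e3*R0.T@(s["position"]-[.5535,-.1,0])).round(1),"tilt y %.3f x %.3f"%(np.arctan2(z[1],-z[2]),np.arctan2(z[0],-z[2])),"F",(R0.T@s["contact_force"]).round(1),"M",(R0.T@s["moment"]).round(2),"w",round(s["width"],4),round(s["gripper_force"],1))
E
python3 st.py
```

```text
clock: 3.37
position: [0.561, -0.0938, 0.0531]
ee_rot: [-0.02, 0.28, 0.957, -0.073]
contact_force: [0.0, -0.6, 8.3]
width: 0.017
gripper_force: 99.7
3.3667 pos(holder)mm [ 3.   9.3 53.1] tilt y -0.152 x 0.003 F [ 0.3 -0.4  8.3] M [-0.82 -0.07 -0.07] w 0.017 99.7
```

```bash
python3 -m jog '[{"dx":0,"dy":0.01,"dz":-0.007,"ax":0.036,"ay":0,"az":0,"grip":-1},{"dx":0,"dy":0.02,"dz":-0.015,"ax":0.072,"ay":0,"az":0,"grip":-1},{"dx":0,"dy":0.031,"dz":-0.023,"ax":0.108,"ay":0,"az":0,"grip":-1},{"dx":0,"dy":0.031,"dz":-0.023,"ax":0.108,"ay":0,"az":0,"grip":-1},{"dx":0,"dy":0.031,"dz":-0.023,"ax":0.108,"ay":0,"az":0,"grip":-1}]' 100
python3 st.py
python3 - <<'E'
from rig import manip
import cv2
a=manip.get_image("side")["img"][235:350,200:350,::-1]
cv2.imwrite("pics/s2.png",cv2.resize(a,None,fx=5,fy=5,interpolation=cv2.INTER_CUBIC))
E
```

```text
clock: 3.78
position: [0.5644, -0.0881, 0.0576]
ee_rot: [-0.044, 0.277, 0.947, -0.155]
contact_force: [-1.2, -4.2, 6.0]
width: 0.0168
gripper_force: 100.5
3.7833 pos(holder)mm [ 2.8 15.9 57.6] tilt y -0.323 x 0.002 F [ 1.2 -4.2  6. ] M [-0.85 -0.24  0.07] w 0.0168 100.5
```

View pics/s2.png

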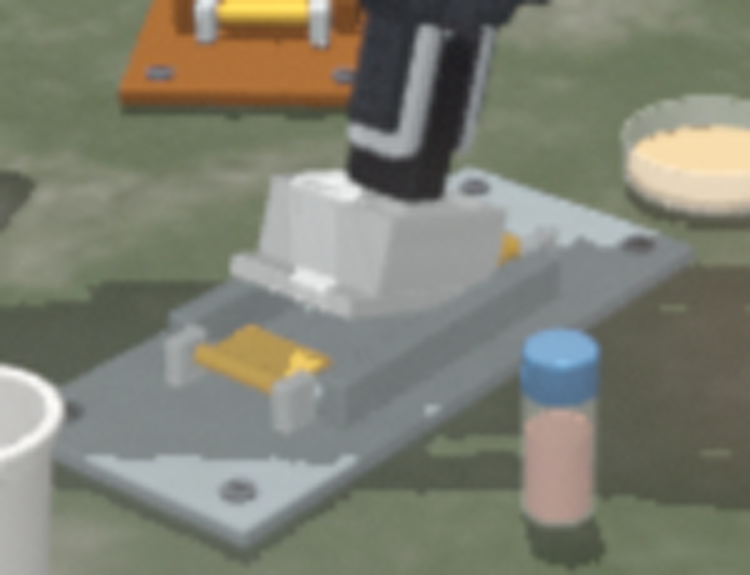

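The right end is up at crop (240–350, 260–310), its clip is closed level beneath it at (260,355), and the holder stays flat with the vial, pot and dish untouched. Next I lower that end onto its clip and rock the other way.

```bash
cat > plan.py <<'E'
import numpy as np,sys
# args: current y,z,tilt ; then targets as (pivot side, pivot yrel, pivot z, tilt) in mm, holder frame (plate top z=6)
L=41.8;Y0=1.9
def tcp(side,py,pz,t):
    if side=='o': o=np.array([py,pz])
    else:
        sg=1 if side=='L' else -1; o=np.array([py,pz])-sg*38*np.array([np.cos(t),np.sin(t)])
    return o+[Y0,0]-L*np.array([np.sin(t),-np.cos(t)])
y,z,t=eval(sys.argv[1])
for w in eval(sys.argv[2]):
    p=tcp(*w)-[y,z]; 
    yy=np.array([np.cos(t),np.sin(t)]);zz=np.array([np.sin(t),-np.cos(t)])
    print(w,"dy %.3f dz %.3f ax %.3f"%(p@yy/250,p@zz/250,-(w[3]-t)/(np.pi/2)))
E
python3 plan.py '15.9,57.6,-.323' "[('L',37.2,6,-.26),('L',37.5,6,-.2),('L',37.7,6.2,-.13)]"
python3 plan.py '7.3,52.8,-.13' "[('R',-37.7,16,-.05),('R',-37.7,16,.05),('R',-37.5,16,.12),('R',-37.2,16,.2),('R',-37,16,.28)]"
```

```text
('L', 37.2, 6, -0.26) dy -0.009 dz 0.009 ax -0.040
('L', 37.5, 6, -0.2) dy -0.017 dz 0.019 ax -0.078
('L', 37.7, 6.2, -0.13) dy -0.026 dz 0.030 ax -0.123
('R', -37.7, 16, -0.05) dy -0.014 dz -0.011 ax -0.051
('R', -37.7, 16, 0.05) dy -0.032 dz -0.023 ax -0.115
('R', -37.5, 16, 0.12) dy -0.045 dz -0.031 ax -0.159
('R', -37.2, 16, 0.2) dy -0.060 dz -0.039 ax -0.210
('R', -37, 16, 0.28) dy -0.076 dz -0.046 ax -0.261
```

```bash
python3 -m jog '[{"dx":0,"dy":-0.009,"dz":0.009,"ax":-0.04,"ay":0,"az":0,"grip":-1},{"dx":0,"dy":-0.017,"dz":0.018,"ax":-0.078,"ay":0,"az":0,"grip":-1},{"dx":0,"dy":-0.026,"dz":0.028,"ax":-0.12,"ay":0,"az":0,"grip":-1},{"dx":0,"dy":-0.026,"dz":0.028,"ax":-0.12,"ay":0,"az":0,"grip":-1},{"dx":0,"dy":-0.026,"dz":0.028,"ax":-0.12,"ay":0,"az":0,"grip":-1}]' 100 >/dev/null
python3 st.py
```

```text
4.25 pos(holder)mm [ 2.8  7.1 52.6] tilt y -0.132 x 0.002 F [ 1.8 -3.9  5.6] M [-1.06 -0.34  0.06] w 0.017 100.5
```

```bash
python3 -m jog '[{"dx":0,"dy":-0.014,"dz":-0.011,"ax":-0.05,"ay":0,"az":0,"grip":-1},{"dx":0,"dy":-0.032,"dz":-0.023,"ax":-0.115,"ay":0,"az":0,"grip":-1},{"dx":0,"dy":-0.032,"dz":-0.023,"ax":-0.115,"ay":0,"az":0,"grip":-1}]' 100 >/dev/null
python3 st.py
python3 plan.py '-0.9,58.3,.05' "[('R',-37.5,16,.12),('R',-37.2,16,.2),('R',-37,16,.28)]"
```

```text
4.5 pos(holder)mm [ 2.4 -2.7 59.3] tilt y 0.048 x 0.001 F [ 0.1 -9.9  8.6] M [-2.26  0.02  0.17] w 0.0166 101.8
('R', -37.5, 16, 0.12) dy -0.007 dz -0.015 ax -0.045
('R', -37.2, 16, 0.2) dy -0.021 dz -0.026 ax -0.095
('R', -37, 16, 0.28) dy -0.035 dz -0.035 ax -0.146
```

```bash
python3 plan.py '-2.7,59.3,.048' "[('R',-40.3,15.8,.12),('R',-40,15.8,.2),('R',-39.7,15.8,.28)]"
python3 -m jog '[{"dx":0,"dy":-0.014,"dz":-0.008,"ax":-0.046,"ay":0,"az":0,"grip":-1},{"dx":0,"dy":-0.027,"dz":-0.018,"ax":-0.097,"ay":0,"az":0,"grip":-1},{"dx":0,"dy":-0.027,"dz":-0.018,"ax":-0.097,"ay":0,"az":0,"grip":-1}]' 100 >/dev/null
python3 st.py
```

```text
('R', -40.3, 15.8, 0.12) dy -0.011 dz -0.011 ax -0.046
('R', -40, 15.8, 0.2) dy -0.025 dz -0.021 ax -0.097
('R', -39.7, 15.8, 0.28) dy -0.039 dz -0.031 ax -0.148
4.75 pos(holder)mm [ 2.9 -8.1 64.1] tilt y 0.203 x 0.003 F [-1.1 -6.1 12.8] M [-1.48  0.45  0.06] w 0.0165 102.9
```

```bash
python3 -m jog '[{"dx":0,"dy":-0.01,"dz":-0.01,"ax":-0.04,"ay":0,"az":0,"grip":-1},{"dx":0,"dy":-0.01,"dz":-0.01,"ax":-0.04,"ay":0,"az":0,"grip":-1},{"dx":0,"dy":-0.01,"dz":-0.01,"ax":-0.04,"ay":0,"az":0,"grip":-1}]' 100 >/dev/null
python3 st.py
python3 - <<'E'
from rig import manip
import cv2
a=manip.get_image("side")["img"][235:350,200:350,::-1]
b=manip.get_image("wrist")["img"][120:330,140:520,::-1]
a=cv2.resize(a,(500,383),interpolation=cv2.INTER_CUBIC);b=cv2.resize(b,(300,166))
import numpy as np
c=np.zeros((383,800,3),np.uint8);c[:,:500]=a;c[:166,500:]=b
cv2.imwrite("pics/s3.png",c)
E
```

```text
5.0 pos(holder)mm [ 3.1 -8.4 65.9] tilt y 0.266 x 0.003 F [ 0.1 -2.8 12. ] M [-0.62  0.21  0.04] w 0.0168 102.8
```

View pics/s3.png

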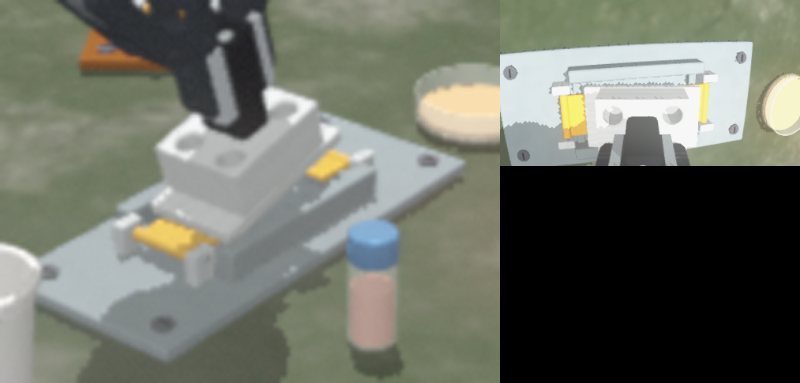

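The left end is clear too: its clip is closed at (330,165) below the foot. The right end stands on its closed clip, and the holder is flat. I'll lift and level now.

```bash
python3 plan.py '-8.4,65.9,.266' "[('o',0.5,33,.25),('o',.3,38,.13),('o',0,42,0)]"
```

```text
('o', 0.5, 33, 0.25) dy 0.010 dz -0.029 ax 0.010
('o', 0.3, 38, 0.13) dy 0.034 dz -0.047 ax 0.087
('o', 0, 42, 0) dy 0.059 dz -0.058 ax 0.169
```

```bash
python3 -m jog '[{"dx":0,"dy":0.005,"dz":-0.015,"ax":0,"ay":0,"az":0,"grip":-1},{"dx":0,"dy":0.01,"dz":-0.03,"ax":0.01,"ay":0,"az":0,"grip":-1},{"dx":0,"dy":0.034,"dz":-0.047,"ax":0.087,"ay":0,"az":0,"grip":-1},{"dx":0,"dy":0.059,"dz":-0.058,"ax":0.169,"ay":0,"az":0,"grip":-1},{"dx":0,"dy":0.059,"dz":-0.058,"ax":0.169,"ay":0,"az":0,"grip":-1}]' 100 >/dev/null
python3 st.py
```

```text
5.5167 pos(holder)mm [ 2.1  7.6 82.7] tilt y -0.001 x 0.003 F [ 1.2  1.3 -4. ] M [ 0.09 -0.12 -0.01] w 0.0168 101.1
```

```bash
python3 -m jog '[{"dx":0,"dy":-0.02,"dz":0.012,"ax":0,"ay":0,"az":0,"grip":-1},{"dx":0,"dy":-0.02,"dz":0.012,"ax":0,"ay":0,"az":0,"grip":-1},{"dx":0,"dy":-0.02,"dz":0.012,"ax":0,"ay":0,"az":0,"grip":-1},{"dx":0,"dy":-0.02,"dz":0.012,"ax":0,"ay":0,"az":0,"grip":-1},{"dx":0,"dy":-0.02,"dz":0.012,"ax":0,"ay":0,"az":0,"grip":-1}]' 100 >/dev/null
python3 st.py
python3 - <<'E'
from rig import manip
import cv2
a=manip.get_image("side")["img"][215:350,190:370,::-1]
cv2.imwrite("pics/s4.png",cv2.resize(a,None,fx=4,fy=4,interpolation=cv2.INTER_CUBIC))
E
```

```text
5.9333 pos(holder)mm [ 1.5 -4.3 78.7] tilt y 0.000 x -0.001 F [-0.  -0.  -4.6] M [ 0.02 -0.    0.01] w 0.0167 101.0
```

View pics/s4.png

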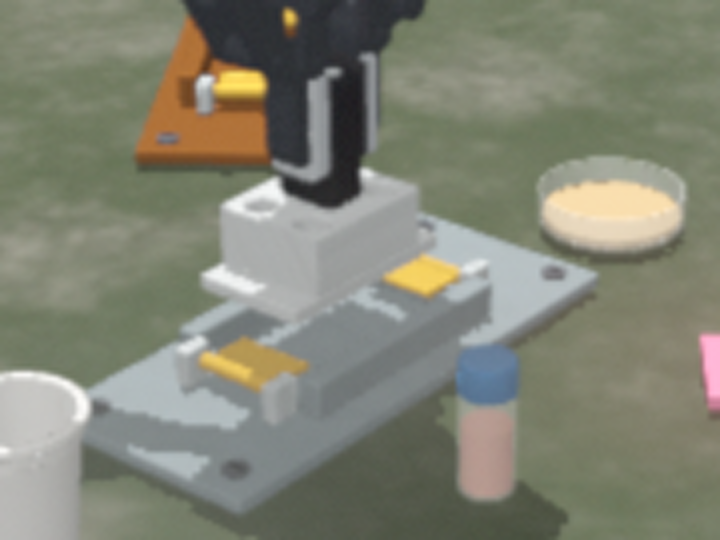

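The block is level and free above the holder, about 2 cm over both closed clips at (250,362) and (425,275). The holder is flat and the bystanders are in place. I'll hand in.

```bash
python3 st.py; python3 -c "
from rig import manip
print(manip.sign_off())"
```

```text
5.9833 pos(holder)mm [ 1.7 -4.2 78.9] tilt y 0.000 x -0.001 F [ 0.3  0.3 -4.1] M [-0.02  0.02  0.02] w 0.0169 101.0
the job is handed in; nothing more can be done
None
```

I rocked the tube block free, right end first and then left, and handed in with it held level about 2 cm above the closed clips, the holder flat and nothing around it visibly disturbed; sign-off returned no verdict.

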